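Open the analyser and square up the sample carrier

TASK

Lift the analyser's clear lid until it rests open on its stop. Then reach in under the open lid and turn the skewed sample carrier square, until its left edge lies flat against both brass pins: a push to the left at its rear right corner does it, as the front pin holds the opposite corner. Leave the lid open, the carrier lying flat in the chamber, and the bottles and other things where they stand.

Things in the scene. Friction and masses are not known exactly. Their poses are not given: they have to be found in the camera images.
- analyser: White bench analyser with a blue rear stripe, fixed; place and yaw vary. Origin on the bench under the centre of its measuring chamber; x from its front to its rear (away from the robot at yaw 0), y left, z up. All coordinates below are in this frame, in mm. Outside: x -130 to 220, y -147 to 147; behind the chamber a hump from x = 130, top at z = 125.
- chamber (a point): Centre of the chamber floor, (0, 0, 55). The chamber is a shallow tray under the lid: inside x -110 to 110, y -135 to 135, walls up to z = 88. The open lid leans forward over its rear, so whatever reaches in there must come slanting from the front, tilted about 20 to 45 degrees.
- lid (a joint): Lid angle, rad: 0 closed (start), 1.13 (65 degrees) on its stop. Blue frame with clear window, 237 long, 294 wide, 10 thick, 0.45 kg. Open, its front edge is at about x = 14, z = 303. A gas strut nearly balances it: below about 0.6 rad it falls shut, above about 0.85 it rises and stays on the stop; a push of about 1 N on its front edge closes it.
- hinge_point (a point): Middle of the lid's hinge axis, (115, 0, 88); the axis is parallel to the analyser's y and lies in the plane of the lid's underside.
- lid_handle (a point): Middle of the lid's black bar handle: 12 diameter, 110 long, parallel to the hinge, on two end posts, bar centre 50 above the lid's top face (free for fingers below), 215 in front of the hinge and 60 above the lid's underside: lid closed at (-100, 0, 148), lid open at about (78, 0, 308).
- carrier: Loose hollow aluminium plate, 140 (its x) by 50 (its y) by 22 thick, about 0.3 kg, an orange and a yellow disc on top. Origin: centre of its underside. Starts on the chamber floor turned 0.26 to 0.38 rad clockwise from above, 0 to 14 from the front pin. Square, its left (+y) edge lies on both pins: yaw as the analyser's, centre at y = 25 and about x = -5 (x -22 to 24 is good).
- pin_front (a point): Top of the front one of two fixed brass pins (12 diameter, z 55 to 80), axis at (-40, 56). The pins stand at the carrier's left edge; when its rear right corner is pushed to the left the carrier turns about this pin.
- pin_rear (a point): Top of the rear brass pin, same size, axis at (45, 56). The carrier's left edge stops against it when square. Pushed on hard, or dragged to the rear, it can turn a little too far and leave the front pin.
- amber_bottle: small amber bottle, 52 mm across, 100 mm high, standing on the analyser's rear top; bystander.
- dish_stack: white stack of dishes, 64 mm across, 30 mm high, on the analyser's rear top; bystander.
- sample_pot: red pot, 34 mm across, 24 mm high, standing on the chamber floor in its front left corner; bystander.
- jar: white jar with blue cap, 70 mm across, 85 mm high, on the bench; bystander.
- mug: blue mug, 80 mm across, 90 mm high, on the bench; bystander.
- reagent: large amber bottle with red cap, 72 mm across, 150 mm high, on the bench; bystander.
- spatula: lab spatula lying on the bench; bystander.

How it is judged:
By the outcome, as a careful person would: the job done as asked, in the order asked, and still so for the second after the job is handed in, with the robot touching nothing.
It also fails if it takes over 64 s, if anything falls off the work surface, if the arm or the gripper's body presses on something with over 40 N, if the wrist force passes 120 N, or if a joint passes its speed limit or range.

ROBOT

A 6-joint arm with a two-finger parallel gripper is mounted at the origin on the work surface. World frame = base frame: x ahead of the robot, y to its left, z up, the work surface at z = 0. Lengths are in mm, angles in rad, forces in N, time in s.
With the tool pointing down it reaches from about 325 to 775 mm from the base axis. Payload 9.3 kg.
Tool frame: the origin (TCP) lies at the very end of the fingers, on their centre line; the grasp point (between the pads) lies 19 mm behind it (arm.grasp_offset is the distance from the TCP to the grasp point, in mm); z points along the fingers, y is the line along which they close (so a half turn about z gives the same grasp; the last joint's range is limited). The gripper opens to 85 mm and grips with 20 to 120 N. Pads are 22 mm wide; open, the fingers measure 114 mm over their backs; the gripper's body (76 mm by 85 mm) begins 54 mm behind the grasp point. The pads swing forward as they close: fully open they stand 13 mm farther back than shut.
Start: joints at [-1.403, 0.259, 0.021, 1.334, 0, 1.418], TCP at [173.422, -521.94, 231.279] pointing down, gripper open.
Joint ranges: [-3.04, 3.04], [-0.91, 1.82], [-1.04, 1.36], [-1.92, 1.95], [-1.52, 1.45], [-3.14, 3.14]. Speed limits (rad/s): [2.22, 2.22, 2.79, 3.14, 3.14, 3.14].

INTERFACE

Orientations are given as a rotation vector (axis times angle).
In Python, from rig import arm gives the robot as it stands.
- The arm moves only by the tool arm_command, never from a script. Its argument "motion" is a list of rows, each a list of 7 numbers: the shift along the tool's x, y, z in cm, then the turn, a rotation vector about the tool's x, y, z in degrees, then the closure, from 0 (fully open) to 1 (shut). A call has 1 to 5 rows; each row shifts and turns the commanded pose from where the row before left it, along the tool's axes as they then stand; what a row does not reach is not made up. A row lasts 1/8 s, in which the tool goes at most 62.5 mm and 10.7 degrees, less where a joint would pass 70% of its speed; a pose out of reach is approached as far as the arm can. A call with a gripper value outside its range is refused whole. The fingers move at their own pace and stop on an object; "force" is the grip in N (left out, the last holds). Time passes only in rows, so rows that do not move let the fingers close. It gives the time, the measured TCP pose, the force, the opening and the grip force at its end, in the units of the state.
- arm.state(): the state, without advancing time (a new reading comes with each control period).
- arm.snapshot(name): name is "scene" or "top"; returns a dict with "image" (420x560x3 uint8, red, green, blue), "z_map" (420x560 float32, mm along the optical axis (not along the pixel's ray), 0 where there is no reading), "mtx" (3x3 intrinsics, pixels), "origin" and "orientation" of the camera in the world. Camera axes: x right, y down, z forward; pixel columns grow to the right and rows downward; lengths in mm; the calibration is good to about 2 mm. A picture is of the moment at which its call begins.
- arm.job_done(): hands the job in; it is judged then, once.
The state is a dict: "time_s": time; "joints": joint angles; "joint_velocities": joint speeds; "effort": joint torques, N m; "ee_pos": TCP position; "tool_rot": TCP orientation; "ft_force": force on the tool from outside, world axes, zero at the start; "ft_torque": the same for the moment, N m; "grip_width": finger opening in mm; "finger_force": force on a finger pad.
Only numpy, scipy, OpenCV 4.12 (cv2) and the standard library are available. Lean on these libraries where they do the work, as an engineer would, in place of code of your own. Each camera call takes 0.05 s, during which the arm holds its last target. There are 200 camera calls.

## Working session

There is one attempt and no reset: what is moved stays moved. The work goes in short steps, Python scripts to look and compute and a tool call to move; the robot and the scene stay as the last step left them, time stands still between calls to the robot, and variables do not carry over. Pictures are saved under pics/ and viewed, at most 10 in all, crops included, and the job is handed in when it is done.

Besides the shell and the picture viewer there is one more tool, called after "Request:" as name(argument=value, ...), one argument or row to a line, values as JSON. arm_command: Moves the arm, as the interface text tells. Its arguments: {"type":"object","properties":{"motion":{"type":"array","items":{"type":"array","items":{"type":"number"}}},"force":{"type":"number"}},"required":["motion"]}

```bash
mkdir -p pics; ls; python3 - <<'E'
from rig import arm
import cv2,numpy as np
print(arm.state())
for n in("scene","top"):
    s=arm.snapshot(n); cv2.imwrite(f"pics/{n}0.png",s["image"][:,:,::-1]); np.savez(f"{n}0.npz",**s)
    print(n,s["mtx"],s["origin"],s["orientation"])
E
```

```text
pics
{'time_s': 0.0, 'joints': array([-1.40258177e+00,  2.59188499e-01,  2.07421039e-02,  1.33369005e+00,
       -3.87609527e-05,  1.41819859e+00]), 'joint_velocities': array([-0.00216742, -0.00173423, -0.00164363,  0.00064865, -0.00059045,
       -0.00129998]), 'effort': array([ 7.95572214e-05, -5.55642772e+01,  3.44528782e+01,  1.37216513e-02,
       -1.51962145e-04,  1.33597547e-05]), 'ee_pos': array([ 173.37268512, -521.656658  ,  230.6604351 ]), 'tool_rot': array([-3.09993985e+00, -5.01558574e-01,  7.72877460e-05]), 'ft_force': array([-0.17498421, -0.29405579, -0.05391251]), 'ft_torque': array([0.00530967, 0.0639828 , 0.02776637]), 'finger_force': 0.0, 'grip_width': 85.15176749563871}
scene [[417.98333251   0.         271.05324239]
 [  0.         417.98333251 206.39979776]
 [  0.           0.           1.        ]] [1369.68188914  211.34379306  893.665968  ] [-1.53671462 -2.00850759  0.8354722 ]
top [[506.83646581   0.         274.73997533]
 [  0.         506.83646581 206.30719319]
 [  0.           0.           1.        ]] [ 497.28473658   18.59836793 1455.39411768] [-2.20523643  2.17613634 -0.09419256]
```

View pics/scene0.png

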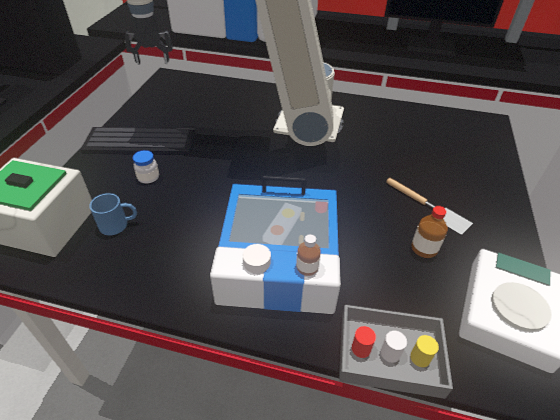

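View pics/top0.png

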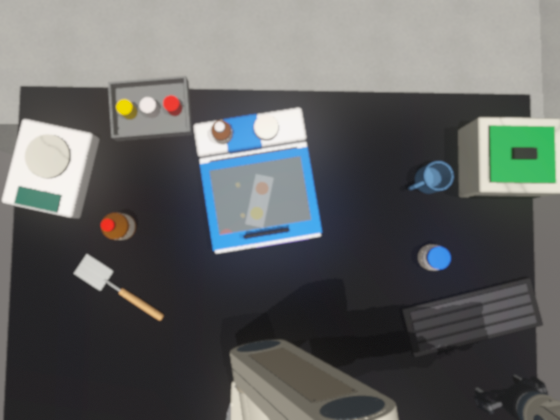

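The scene view shows the lid closed, with its handle at about (285,185), and the bottle and dishes on the rear hump. In the top view the lid frame's corners are near (200,160), (308,145), (320,237) and (215,250), and the handle is near (266,232). The carrier is seen through the window, from about (262,180) to (257,220).

```bash
cat > h.py <<'E'
import numpy as np,cv2
from scipy.spatial.transform import Rotation as R
def rays(s,uv):
    uv=np.atleast_2d(uv).astype(float)
    d=np.c_[uv,np.ones(len(uv))]@np.linalg.inv(s["mtx"]).T
    return d@R.from_rotvec(s["orientation"]).as_matrix().T
def onplane(s,uv,z):
    d=rays(s,uv); o=s["origin"]; return o+d*((z-o[2])/d[:,2])[:,None]
def cloud(s):
    h,w=s["z_map"].shape; v,u=np.mgrid[:h,:w]
    P=s["origin"]+rays(s,np.c_[u.ravel(),v.ravel()])*s["z_map"].reshape(-1,1)
    return P.reshape(h,w,3)
E
python3 - <<'E'
from h import *
s=dict(np.load("top0.npz"));P=cloud(s)
hsv=cv2.cvtColor(s["image"],cv2.COLOR_RGB2HSV)
m=cv2.inRange(hsv,(100,120,100),(118,255,255)); m[:140]=0;m[260:]=0;m[:,:190]=0;m[:,330:]=0
n,l,st,_=cv2.connectedComponentsWithStats(m);k=1+st[1:,4].argmax();print(st[k])
pts=np.argwhere(l==k)[:,::-1]
W=onplane(s,pts,98)[:,:2].astype(np.float32)
r=cv2.minAreaRect(W);print(r,cv2.boxPoints(r));
box=cv2.boxPoints(r)
z=P[...,2]
reg=np.zeros_like(z,bool);reg[215:250,225:310]=1
hm=reg&(z>130)&(z<170);print(hm.sum(),z[reg].max(),np.median(z[l==k]))
Q=P[hm][:,:2].astype(np.float32);print(cv2.minAreaRect(Q),np.median(P[hm],0))
dk=(hsv[...,2]<70)&reg
dk=cv2.morphologyEx(dk.astype(np.uint8),cv2.MORPH_OPEN,np.ones((3,3)))
q=np.argwhere(dk)[:,::-1]; print(cv2.minAreaRect(onplane(s,q,150)[:,:2].astype(np.float32)))
E
```

```text
[ 199  148  124  104 3455]
((618.23828125, 40.481719970703125), (238.01666259765625, 302.15399169921875), 10.378927230834961) [[ 473.95953  167.64653]
 [ 528.39484 -129.56355]
 [ 762.517    -86.68309]
 [ 708.0817   210.527  ]]
215 1455.3941176799342 96.62959030767752
((523.4341430664062, 23.858577728271484), (11.897852897644043, 120.32170104980469), 9.93421745300293) [523.30034787  23.49182002 151.21832376]
((492.2000427246094, -51.515846252441406), (17.940540313720703, 72.04387664794922), 0.7235263586044312)
```

```bash
cat >> h.py <<'E'
PSI=0.179; O=np.array([621.8,41.4,0]); A=R.from_euler("z",PSI)
def toW(p): return O+A.apply(p)
def toA(p): return A.inv().apply(np.asarray(p)-O)
def ori(beta):  # pitch below horizontal (deg); tool y = -analyser y
    b=np.radians(beta); z=[np.cos(b),0,-np.sin(b)]; x=[np.sin(b),0,np.cos(b)]; y=[0,-1,0]
    return A*R.from_matrix(np.array([x,y,z]).T)
def bar(th): # lid angle -> bar centre, analyser frame
    c,s=np.cos(th),np.sin(th); return np.array([115-215*c+60*s,0,88+215*s+60*c])
def hook(th,beta,gap=0,ins=20,y=0):
    r=A.inv()*ori(beta); p=bar(th)-(17+gap)*r.apply([1,0,0])+ins*r.apply([0,0,1]); p[1]=y; return toW(p),ori(beta)
def plan(goals,grip=1,maxd=55,maxa=9.5,start=None):
    """rows taking the tool through goals [(pos,Rot)], straight lines, rounded"""
    from rig import arm
    s=arm.state(); p,r=start or (s["ee_pos"],R.from_rotvec(s["tool_rot"])); k=0
    for gp,gr in goals:
        a=np.degrees((r.inv()*gr).magnitude()); n=max(1,int(np.ceil(max(np.linalg.norm(gp-p)/maxd,a/maxa))))
        for i in range(n):
            d=r.inv().apply((gp-p)/(n-i)); w=(r.inv()*gr).as_rotvec()/(n-i)
            row=list(np.round(d/10,1)+0.)+list(np.round(np.degrees(w),0 if i<n-1 else 1)+0.)+[grip]
            print(k,[float(v) for v in row]); k+=1
            p=p+r.apply(np.array(row[:3])*10); r=r*R.from_rotvec(np.radians(row[3:6]))
        print("--",np.round(p,1))
    return p,r
def st():
    from rig import arm
    s=arm.state(); r=A.inv()*R.from_rotvec(s["tool_rot"]); z=r.apply([0,0,1])
    print("t",s["time_s"],"A",np.round(toA(s["ee_pos"]),1),"pitch",np.round(np.degrees(np.arcsin(-z[2])),1),"z",np.round(z,3),"F_A",np.round(A.inv().apply(s["ft_force"]),1),"j",np.round(s["joints"],2),s["grip_width"])
E
python3 - <<'E'
from h import *
st()
plan([(toW([-280,-60,250]),ori(70)),(hook(0,35,6,-70)),])
E
```

```text
t 0.1 A [-541.5 -474.3  230.7] pitch 89.9 z [ 0.     0.001 -1.   ] F_A [ 0.1  1.  -0.5] j [-1.4   0.26  0.02  1.33  0.    1.42] 85.50469484796429
0 [3.5, -4.1, -0.2, 0.0, 2.0, 1.0, 1.0]
1 [3.5, -4.2, -0.1, 0.0, 2.0, 1.0, 1.0]
2 [3.4, -4.3, 0.0, 0.0, 2.0, 1.0, 1.0]
3 [3.3, -4.3, 0.2, 0.0, 2.0, 1.0, 1.0]
4 [3.2, -4.4, 0.3, 0.0, 2.0, 1.0, 1.0]
5 [3.1, -4.4, 0.4, 0.0, 3.0, 1.0, 1.0]
6 [3.0, -4.5, 0.5, 0.0, 2.0, 1.0, 1.0]
7 [3.0, -4.6, 0.6, -1.0, 3.0, 0.0, 1.0]
8 [2.9, -4.6, 0.7, -0.3, 2.0, 0.9, 1.0]
-- [356.7 -67.1 250.2]
9 [1.9, -1.5, 2.8, 0.0, 9.0, 0.0, 1.0]
10 [1.4, -1.5, 3.1, 0.0, 9.0, 0.0, 1.0]
11 [0.9, -1.5, 3.3, 0.0, 9.0, 0.0, 1.0]
12 [0.4, -1.5, 3.4, 0.0, 8.0, 0.0, 1.0]
-- [454.   11.4 169.2]
```

Request:
arm_command(
  motion=[
    [3.5, -4.1, -0.2, 0, 2, 1, 1],
    [3.5, -4.2, -0.1, 0, 2, 1, 1],
    [3.4, -4.3, 0, 0, 2, 1, 1],
    [3.3, -4.3, 0.2, 0, 2, 1, 1],
    [3.2, -4.4, 0.3, 0, 2, 1, 1],
  ],
  force=40,
)

```text
time_s: 0.72
ee_pos: [275.8, -268.1, 241.0]
tool_rot: [-3.08, -0.359, -0.269]
ft_force: [0.2, -1.0, 0.5]
grip_width: -0.1
finger_force: 0.0
```

Request:
arm_command(
  motion=[
    [3.1, -4.4, 0.4, 0, 3, 1, 1],
    [3.0, -4.5, 0.5, 0, 2, 1, 1],
    [3.0, -4.6, 0.6, -1, 3, 0, 1],
    [2.9, -4.6, 0.7, -0.3, 2, 0.9, 1],
    [0, 0, 0, 0, 0, 0, 1],
  ],
)

```text
time_s: 1.35
ee_pos: [356.6, -63.3, 250.4]
tool_rot: [-3.05, -0.285, -0.539]
ft_force: [-0.1, -0.6, 0.7]
grip_width: 0.3
finger_force: 0.0
```

```bash
python3 - <<'E'
from h import *
st()
plan([(hook(0,35,6,-70)),(hook(0,35,6,18))])
E
```

```text
t 1.35 A [-279.6  -55.8  250.4] pitch 70.0 z [ 0.343  0.001 -0.939] F_A [-0.2 -0.5  0.7] j [-0.62 -0.28 -0.52  1.09  0.25  2.36] 0.3012284482296898
0 [1.9, -1.4, 2.8, 0.0, 9.0, 0.0, 1.0]
1 [1.4, -1.4, 3.1, 0.0, 9.0, 0.0, 1.0]
2 [0.9, -1.4, 3.3, 0.0, 8.0, 0.0, 1.0]
3 [0.4, -1.3, 3.4, -0.2, 9.0, 0.3, 1.0]
-- [454.   10.9 169.1]
4 [0.0, 0.0, 4.4, 0.0, 0.0, 0.0, 1.0]
5 [0.0, 0.0, 4.4, 0.0, 0.0, 0.0, 1.0]
-- [524.9  23.8 118.6]
```

The last joint would come close to its limit in this roll, so I'll flip the roll by half a turn. The fingers are symmetric.

```bash
sed -i 's/x=\[np.sin(b),0,np.cos(b)\]; y=\[0,-1,0\]/x=[-np.sin(b),0,-np.cos(b)]; y=[0,1,0]/; s/bar(th)-(17+gap)/bar(th)+(17+gap)/; s/tool y = -analyser y/tool y = analyser y, tool x = underside/' h.py; grep -n "ori(beta)\|x=\[\|bar(th)" h.py
```

```text
16:def ori(beta):  # pitch below horizontal (deg); tool y = analyser y, tool x = underside
17:    b=np.radians(beta); z=[np.cos(b),0,-np.sin(b)]; x=[-np.sin(b),0,-np.cos(b)]; y=[0,1,0]
19:def bar(th): # lid angle -> bar centre, analyser frame
22:    r=A.inv()*ori(beta); p=bar(th)+(17+gap)*r.apply([1,0,0])+ins*r.apply([0,0,1]); p[1]=y; return toW(p),ori(beta)
```

Request:
arm_command(
  motion=[
    [0, 0, 0, 0, 0, -10, 1],
    [0, 0, 0, 0, 0, -10, 1],
    [0, 0, 0, 0, 0, -10, 1],
    [0, 0, 0, 0, 0, -10, 1],
    [0, 0, 0, 0, 0, -10, 1],
  ],
)

```text
time_s: 1.98
ee_pos: [356.5, -68.3, 249.9]
tool_rot: [2.576, 1.502, 0.491]
ft_force: [0.0, -0.2, -0.0]
grip_width: 0.0
finger_force: 0.0
```

Request:
arm_command(
  motion=[
    [0, 0, 0, 0, 0, -10, 1],
    [0, 0, 0, 0, 0, -10, 1],
    [0, 0, 0, 0, 0, -10, 1],
    [0, 0, 0, 0, 0, -10, 1],
    [0, 0, 0, 0, 0, -10, 1],
  ],
)

```text
time_s: 2.6
ee_pos: [356.5, -68.4, 249.9]
tool_rot: [1.638, 2.361, 0.355]
ft_force: [0.1, 0.6, 0.3]
grip_width: -0.2
finger_force: 0.0
```

Request:
arm_command(
  motion=[
    [0, 0, 0, 0, 0, -10, 1],
    [0, 0, 0, 0, 0, -10, 1],
    [0, 0, 0, 0, 0, -10, 1],
    [0, 0, 0, 0, 0, -10, 1],
    [0, 0, 0, 0, 0, -10, 1],
  ],
)

```text
time_s: 3.22
ee_pos: [356.5, -68.4, 249.9]
tool_rot: [0.476, 2.769, 0.166]
ft_force: [-0.4, -0.6, -0.3]
grip_width: 0.1
finger_force: 0.0
```

Request:
arm_command(
  motion=[
    [0, 0, 0, 0, 0, -10, 1],
    [0, 0, 0, 0, 0, -10, 1],
    [0, 0, 0, 0, 0, -10, 1],
    [0, 0, 0, 0, 0, 0, 1],
  ],
)

```text
time_s: 3.72
ee_pos: [356.5, -68.2, 250.0]
tool_rot: [-0.246, 2.784, 0.042]
ft_force: [1.1, -0.3, 0.3]
grip_width: -0.4
finger_force: 0.0
```

```bash
python3 - <<'E'
from h import *
st()
plan([(hook(0,35,6,-70)),(hook(0,35,6,18))])
E
```

```text
t 3.725 A [-280.5  -60.6  250. ] pitch 70.1 z [ 0.341 -0.002 -0.94 ] F_A [ 1.1 -0.5  0.3] j [-0.63 -0.28 -0.51  1.09  0.25 -0.78] -0.36982937918334646
0 [-1.9, 1.5, 2.8, 0.0, -9.0, 0.0, 1.0]
1 [-1.4, 1.5, 3.1, 0.0, -9.0, 0.0, 1.0]
2 [-0.9, 1.5, 3.3, 0.0, -9.0, 0.0, 1.0]
3 [-0.4, 1.6, 3.4, -0.2, -8.1, -0.1, 1.0]
-- [453.8  11.  168.9]
4 [0.0, 0.0, 4.4, 0.0, 0.0, 0.0, 1.0]
5 [0.0, 0.0, 4.4, 0.0, 0.0, 0.0, 1.0]
-- [524.7  23.9 118.5]
```

Request:
arm_command(
  motion=[
    [-1.9, 1.5, 2.8, 0, -9, 0, 1],
    [-1.4, 1.5, 3.1, 0, -9, 0, 1],
    [-0.9, 1.5, 3.3, 0, -9, 0, 1],
    [-0.4, 1.6, 3.4, -0.2, -8.1, -0.1, 1],
    [0, 0, 0, 0, 0, 0, 1],
  ],
)

```text
time_s: 4.35
ee_pos: [455.1, 1.6, 186.7]
tool_rot: [-0.201, 2.224, 0.105]
ft_force: [-1.2, -0.2, -0.3]
grip_width: 0.4
finger_force: 0.0
```

```bash
python3 - <<'E'
from h import *
from rig import arm
st()
plan([(hook(0,35,6,18))])
s=arm.snapshot("scene"); a=s["image"][80:320,130:430,::-1]; b=arm.snapshot("top")["image"][80:320,130:430,::-1]
cv2.imwrite("pics/pre.png",cv2.resize(np.hstack([a,b]),(800,320)))
E
```

```text
t 4.35 A [-171.2   -9.5  186.7] pitch 37.8 z [ 0.79   0.005 -0.613] F_A [-1.2 -0.  -0.3] j [-0.55 -0.3  -1.03  0.07  0.56 -0.5 ] 0.36275910838366937
0 [0.5, 0.4, 5.0, 0.0, -1.0, 0.0, 1.0]
1 [0.5, 0.5, 4.9, 0.3, -1.8, -0.1, 1.0]
-- [524.8  23.9 118.8]
```

View pics/pre.png

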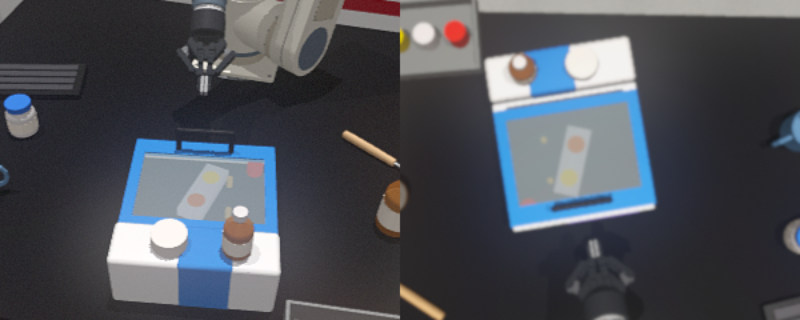

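The left half (scene) shows the shut fingers at about (205,85), in front of the handle bar at (205,135). The right half (top) agrees. Joint 3 is near its limit, so I'll enter at a steeper pitch.

```bash
python3 - <<'E'
from h import *
plan([hook(0,48,9,-50),hook(0,48,5,18)])
E
```

```text
0 [0.1, 0.4, 1.3, 0.0, 5.0, 0.0, 1.0]
1 [0.0, 0.5, 1.4, 0.4, 4.9, -0.1, 1.0]
-- [471.5  14.3 167.5]
2 [-0.2, 0.0, 3.4, 0.0, 0.0, 0.0, 1.0]
3 [-0.2, 0.0, 3.4, 0.0, 0.0, 0.0, 1.0]
-- [519.2  23.  119.6]
```

Request:
arm_command(
  motion=[
    [0.1, 0.4, 1.3, 0, 5, 0, 1],
    [0, 0.5, 1.4, 0.4, 4.9, -0.1, 1],
    [0, 0, 0, 0, 0, 0, 1],
  ],
)

```text
time_s: 4.82
ee_pos: [472.8, 14.7, 168.8]
tool_rot: [-0.22, 2.398, 0.08]
ft_force: [-0.4, -0.6, -0.2]
grip_width: -0.1
finger_force: 0.0
```

```bash
python3 - <<'E'
from h import *
st();plan([hook(0,48,5,18)])
E
```

```text
t 4.825 A [-151.4    0.2  168.8] pitch 47.9 z [ 0.67  -0.001 -0.742] F_A [-0.5 -0.6 -0.2] j [-0.38 -0.21 -0.9   0.23  0.36 -0.44] -0.14386406512369332
0 [-0.1, 0.0, 3.4, 0.0, 0.0, 0.0, 1.0]
1 [-0.1, 0.0, 3.4, 0.0, 0.1, 0.2, 1.0]
-- [519.1  23.  119.7]
```

Request:
arm_command(
  motion=[
    [-0.1, 0, 3.4, 0, 0, 0, 1],
    [-0.1, 0, 3.4, 0, 0.1, 0.2, 1],
    [0, 0, 0, 0, 0, 0, 1],
  ],
)

```text
time_s: 5.2
ee_pos: [517.6, 22.8, 117.2]
tool_rot: [-0.214, 2.403, 0.084]
ft_force: [-0.2, 0.1, 0.3]
grip_width: -0.1
finger_force: 0.0
```

```bash
python3 - <<'E'
from h import *
from rig import arm
st()
g=[hook(t,48+14*t,0,18) for t in np.arange(0,1.01,.1)]
plan(g,maxd=30)
s=arm.snapshot("scene"); a=s["image"][120:280,190:390,::-1]
cv2.imwrite("pics/hook.png",cv2.resize(a,(600,480)))
E
```

```text
t 5.2 A [-105.8    0.3  117.2] pitch 48.1 z [ 0.667  0.    -0.745] F_A [-0.2  0.1  0.3] j [-0.3  -0.03 -0.94 -0.01  0.31 -0.37] -0.13316065113673706
0 [-0.8, 0.0, -0.1, 0.0, -0.1, -0.1, 1.0]
-- [522.8  23.7 123.3]
1 [-1.9, 0.0, -1.1, 0.0, 1.4, 0.0, 1.0]
-- [529.5  25.  144.2]
2 [-2.0, 0.0, -1.0, 0.0, 1.4, 0.0, 1.0]
-- [538.   26.5 164.8]
3 [-2.0, 0.0, -0.9, 0.0, 1.4, 0.0, 1.0]
-- [547.7  28.3 184.4]
4 [-2.1, 0.0, -0.7, 0.0, 1.4, 0.0, 1.0]
-- [559.8  30.5 202.8]
5 [-2.1, 0.0, -0.5, 0.0, 1.4, 0.0, 1.0]
-- [573.5  32.9 219.3]
6 [-2.2, 0.0, -0.3, 0.0, 1.4, 0.0, 1.0]
-- [589.6  35.9 234.3]
7 [-2.2, 0.0, -0.2, 0.0, 1.4, 0.0, 1.0]
-- [606.5  38.9 248.2]
8 [-2.2, 0.0, 0.0, 0.0, 1.4, 0.0, 1.0]
-- [624.9  42.3 259.9]
9 [-2.2, 0.0, 0.1, 0.0, 1.4, 0.0, 1.0]
-- [644.   45.7 270.3]
10 [-2.1, 0.0, 0.4, 0.0, 1.4, 0.0, 1.0]
-- [663.9  49.3 277.1]
```

View pics/hook.png

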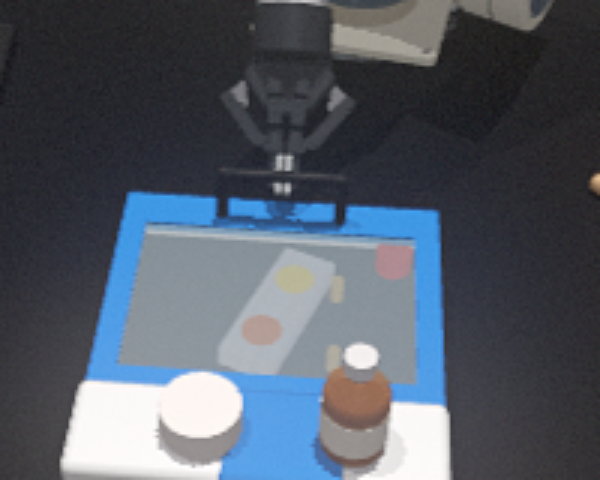

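The shut fingertips sit under the bar, at about (283,190) in this crop, centred between the posts. Lifting now.

Request:
arm_command(
  motion=[
    [-0.8, 0, -0.1, 0, 0, 0, 1],
    [-1.9, 0, -1.1, 0, 1.4, 0, 1],
    [-2.0, 0, -1.0, 0, 1.4, 0, 1],
    [-2.0, 0, -0.9, 0, 1.4, 0, 1],
    [-2.1, 0, -0.7, 0, 1.4, 0, 1],
  ],
)

```text
time_s: 5.88
ee_pos: [560.1, 30.3, 207.7]
tool_rot: [-0.223, 2.495, 0.071]
ft_force: [-0.5, -0.7, -1.0]
grip_width: -0.0
finger_force: 0.3
```

```bash
python3 - <<'E'
from h import *
st()
plan([hook(t,48+14*t,0,18) for t in np.arange(0.5,1.01,.1)],maxd=30)
E
```

```text
t 5.875 A [-62.7   0.  207.7] pitch 53.5 z [ 0.595 -0.003 -0.803] F_A [-0.6 -0.6 -1. ] j [-0.22 -0.06 -0.61  0.42  0.23 -0.33] -0.007517634550831694
0 [-1.8, 0.0, -0.1, -0.1, 1.5, 0.0, 1.0]
-- [573.7  32.7 219.3]
1 [-2.2, 0.0, -0.3, 0.0, 1.4, 0.0, 1.0]
-- [589.8  35.7 234.3]
2 [-2.2, 0.0, -0.2, 0.0, 1.4, 0.0, 1.0]
-- [606.7  38.7 248.2]
3 [-2.2, 0.0, 0.0, 0.0, 1.4, 0.0, 1.0]
-- [625.   42.  259.9]
4 [-2.1, 0.0, 0.1, 0.0, 1.4, 0.0, 1.0]
-- [643.3  45.4 269.8]
5 [-2.2, 0.0, 0.4, 0.0, 1.4, 0.0, 1.0]
-- [664.   49.1 277.2]
```

Request:
arm_command(
  motion=[
    [-1.9, 0, -0.2, 0, 1.5, 0, 1],
    [-2.2, 0, -0.3, 0, 1.4, 0, 1],
    [-2.2, 0, -0.2, 0, 1.4, 0, 1],
    [-2.2, 0, 0, 0, 1.4, 0, 1],
    [-2.1, 0, 0.1, 0, 1.4, 0, 1],
  ],
)

```text
time_s: 6.5
ee_pos: [643.9, 45.4, 271.4]
tool_rot: [-0.234, 2.618, 0.059]
ft_force: [-0.6, -0.9, 0.2]
grip_width: -0.1
finger_force: 0.1
```

```bash
python3 - <<'E'
from h import *
from rig import arm
st()
s=arm.snapshot("scene"); a=s["image"][60:300,160:420,::-1];b=arm.snapshot("top")["image"][80:320,130:390,::-1]
cv2.imwrite("pics/up.png",cv2.resize(np.hstack([a,b]),(800,370)))
E
```

```text
t 6.5 A [ 22.4   0.  271.4] pitch 60.5 z [ 0.492 -0.002 -0.871] F_A [-0.7 -0.8  0.2] j [-0.13  0.1  -0.21  0.77  0.15 -0.27] -0.05137364911261989
```

View pics/up.png

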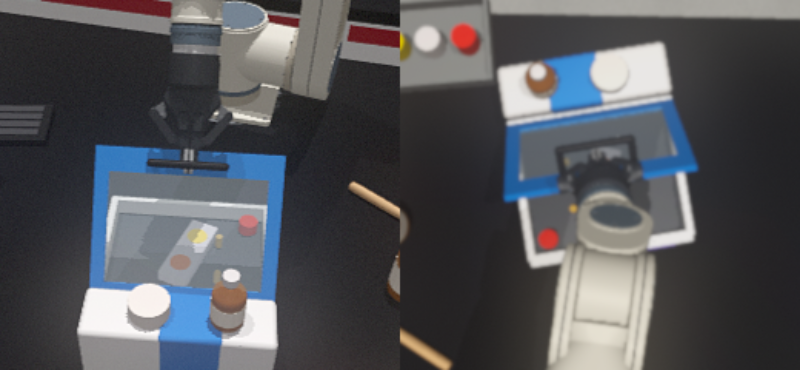

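The lid is up at about 0.9 rad and still on the fingers, with the bar at (188,163). I'll push on to about 1.05 rad and wait there.

Request:
arm_command(
  motion=[
    [-2.2, 0, 0.4, 0, 1.4, 0, 1],
    [-1.0, 0, 0.2, 0, 1, 0, 1],
    [0, 0, 0, 0, 0, 0, 1],
    [0, 0, 0, 0, 0, 0, 1],
    [0, 0, 0, 0, 0, 0, 1],
  ],
)

```text
time_s: 7.22
ee_pos: [673.5, 51.0, 278.8]
tool_rot: [-0.238, 2.661, 0.055]
ft_force: [0.4, -0.4, 1.1]
grip_width: 0.2
finger_force: 0.0
```

```bash
cat > lid.py <<'E'
from h import *
from rig import arm
def lid(tag):
    s=arm.snapshot("scene"); P=toA(cloud(s).reshape(-1,3))
    hsv=cv2.cvtColor(s["image"],cv2.COLOR_RGB2HSV).reshape(-1,3)
    m=(hsv[:,0]>98)&(hsv[:,0]<120)&(hsv[:,1]>120)&(hsv[:,2]>80)&(P[:,2]>130)&(abs(P[:,1])<160)&(abs(P[:,0]-60)<90)
    Q=P[m]; c=np.polyfit(Q[:,2],Q[:,0],1); print(tag,m.sum(),"lid deg",np.degrees(np.arctan2(1,-c[0])),"zmax",Q[:,2].max())
    return s
E
python3 - <<'E'
from lid import *
st(); lid("a")
E
```

```text
t 7.225 A [ 52.6   0.3 278.8] pitch 63.0 z [ 0.454 -0.002 -0.891] F_A [ 0.3 -0.4  1.1] j [-0.1   0.17 -0.08  0.86  0.13 -0.25] 0.17337997749140766
a 3044 lid deg 64.7629861464213 zmax 318.53897984726984
```

The lid reads 64.8°, so it is on its stop. I'll centre the fingers in the gap and withdraw upward along the tool axis.

Request:
arm_command(
  motion=[
    [-0.7, 0, 0, 0, 0, 0, 1],
    [0, 0, -2.5, 0, 0, 0, 1],
    [0, 0, -3.5, 0, 0, 0, 1],
    [0, 0, -4, 0, 0, 0, 1],
    [0, 0, -4, 0, 0, 0, 1],
  ],
)

```text
time_s: 7.9
ee_pos: [617.6, 41.2, 408.0]
tool_rot: [-0.239, 2.661, 0.055]
ft_force: [1.0, -0.4, 0.4]
grip_width: 0.2
finger_force: 0.0
```

```bash
python3 - <<'E'
from lid import *
st(); lid("a")
p,r=plan([(toW([-170,-20,385]),ori(60))])
E
```

```text
t 7.9 A [ -4.2   0.6 408. ] pitch 63.0 z [ 0.454 -0.002 -0.891] F_A [ 0.9 -0.6  0.4] j [-0.14  0.07  0.12  1.17  0.14 -0.28] 0.17553571195882406
a 3216 lid deg 64.7659063503628 zmax 313.68137714725424
0 [4.0, -0.5, -1.2, 0.0, -1.0, 0.0, 1.0]
1 [4.0, -0.5, -1.3, 0.0, -1.0, 0.0, 1.0]
2 [3.9, -0.5, -1.4, 0.0, 0.0, 0.0, 1.0]
3 [4.0, -0.6, -1.4, -0.2, -0.6, 0.1, 1.0]
-- [458.2  -9.  384.5]
```

Request:
arm_command(
  motion=[
    [4, -0.5, -1.2, 0, -1, 0, 1],
    [4, -0.5, -1.3, 0, -1, 0, 1],
    [4, -0.5, -1.4, 0, 0, 0, 1],
    [4, -0.6, -1.4, -0.2, -0.6, 0, 1],
    [0, 0, 0, 0, 0, 0, 1],
  ],
)

```text
time_s: 8.57
ee_pos: [456.6, -9.5, 378.1]
tool_rot: [-0.234, 2.615, 0.063]
ft_force: [0.3, -0.7, 0.9]
grip_width: -0.0
finger_force: 0.0
```

```bash
cat > car.py <<'E'
from lid import *
def look(name):
    T=arm.snapshot("top"); S=lid("lid")
    # rectified views of the carrier-top plane (analyser frame, 2 px/mm), left of picture = +y, up = +x
    outs=[]
    for s in (T,S):
        gx,gy=np.mgrid[115:-115:-.5,140:-140:-.5].reshape(2,460,560)[0],None
        gx,gy=np.meshgrid(np.arange(115,-115,-.5),np.arange(140,-140,-.5),indexing="ij")
        W=O+A.apply(np.c_[gx.ravel(),gy.ravel(),np.full(gx.size,77.)])
        c=R.from_rotvec(s["orientation"]).inv().apply(W-s["origin"])@s["mtx"].T
        uv=(c[:,:2]/c[:,2:]).astype(np.float32).reshape(*gx.shape,2)
        outs.append(cv2.remap(s["image"],uv[...,0],uv[...,1],cv2.INTER_LINEAR)[:,:,::-1])
    im=np.hstack(outs); cv2.imwrite(f"pics/{name}.png",cv2.resize(im,None,fx=.7,fy=.7))
    np.savez(f"{name}.npz",a=outs[0],b=outs[1])
    for k,o in zip(("top","scene"),outs):
        hsv=cv2.cvtColor(np.ascontiguousarray(o),cv2.COLOR_BGR2HSV)
        for cn,lo,hi in(("orange",(5,90,90),(17,255,255)),("yellow",(21,90,90),(32,255,255))):
            m=cv2.inRange(hsv,lo,hi); m[:,:130]=0
            n,l,stt,ce=cv2.connectedComponentsWithStats(m)
            for i in range(1,n):
                if stt[i,4]>300: print(k,cn,stt[i,4],"x",round(115-ce[i][1]/2,1),"y",round(140-ce[i][0]/2,1))
E
python3 - <<'E'
from car import *
st(); look("c0")
E
```

```text
t 8.575 A [-171.7  -20.6  378.1] pitch 60.4 z [ 0.495  0.    -0.869] F_A [ 0.1 -0.7  0.9] j [-0.38 -0.24 -0.24  1.12  0.27 -0.5 ] -0.014877993854727553
lid 3215 lid deg 64.77631486726746 zmax 313.0183373262729
top orange 3217 x 24.6 y -8.6
top yellow 3167 x -40.0 y 16.9
scene orange 3785 x 91.9 y 63.2
scene orange 3239 x 25.3 y -8.6
scene yellow 2983 x -39.9 y 17.0
```

View pics/c0.png

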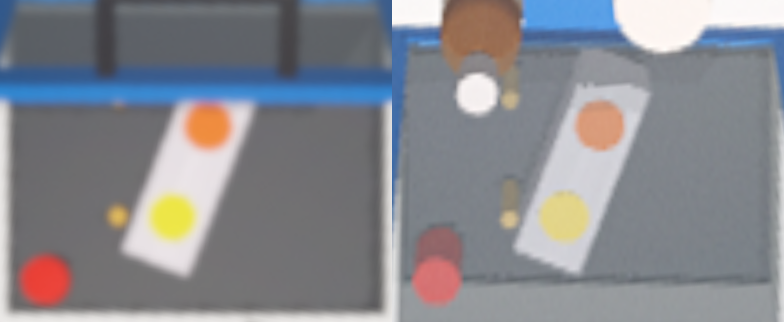

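The rectified views (left top, right scene, 1.4 px/mm) show both discs consistently: yellow at (-40, 17) and orange at (25, -8.6). That makes the yaw about -0.37 rad. The rear right corner, at (650,93), lies at about (49, -44), and the front left edge is almost on the front pin. The lid is on its stop.

```bash
python3 - <<'E'
from h import *
plan([(toW([-39,-78,164]),ori(55)),(toW([32,-78,66]),ori(55))],maxd=50)
E
```

```text
0 [-0.1, -1.0, 4.2, 0.0, -1.0, 0.0, 1.0]
1 [-0.1, -0.9, 4.2, 0.0, -1.0, 0.0, 1.0]
2 [0.0, -1.0, 4.2, 0.0, -1.0, 0.0, 1.0]
3 [0.1, -0.9, 4.2, 0.0, -1.0, 0.0, 1.0]
4 [0.2, -1.0, 4.1, 0.0, -1.0, 0.0, 1.0]
5 [0.3, -0.9, 4.2, 0.0, -0.3, 0.0, 1.0]
-- [597.  -42.1 163.6]
6 [-0.1, 0.0, 4.0, 0.0, 0.0, 0.0, 1.0]
7 [-0.1, 0.0, 4.0, 0.0, 0.0, 0.0, 1.0]
8 [-0.1, 0.0, 4.1, 0.0, 0.0, 0.0, 1.0]
-- [667.6 -29.2  66.2]
```

Request:
arm_command(
  motion=[
    [-0.1, -1, 4.2, 0, -1, 0, 1],
    [-0.1, -0.9, 4.2, 0, -1, 0, 1],
    [0, -1, 4.2, 0, -1, 0, 1],
    [0.1, -0.9, 4.2, 0, -1, 0, 1],
    [0.2, -1, 4.1, 0, -1, 0, 1],
  ],
)

```text
time_s: 9.3
ee_pos: [575.6, -36.1, 197.6]
tool_rot: [-0.229, 2.529, 0.074]
ft_force: [0.2, 0.2, -0.5]
grip_width: -0.1
finger_force: 0.0
```

Request:
arm_command(
  motion=[
    [0.3, -0.9, 4.2, 0, -0.3, 0, 1],
    [0, 0, 0, 0, 0, 0, 1],
  ],
)

```text
time_s: 9.55
ee_pos: [596.7, -40.8, 158.9]
tool_rot: [-0.228, 2.53, 0.077]
ft_force: [-0.3, 0.8, 0.4]
grip_width: 0.1
finger_force: 0.0
```

```bash
python3 - <<'E'
from lid import *
st();lid("l")
plan([(toW([32,-78,66]),ori(55))],maxd=30)
E
```

```text
t 9.55 A [-39.4 -76.4 158.9] pitch 55.4 z [ 0.567  0.005 -0.823] F_A [-0.1  0.9  0.4] j [-0.36  0.08 -0.58  0.38  0.3  -0.45] 0.06946632351249701
l 3215 lid deg 64.75648024930922 zmax 313.61270259776916
0 [-0.1, 0.0, 3.0, 0.0, 0.0, 0.0, 1.0]
1 [-0.1, -0.1, 3.0, 0.0, 0.0, 0.0, 1.0]
2 [-0.1, 0.0, 2.9, 0.0, 0.0, 0.0, 1.0]
3 [-0.2, -0.1, 3.0, 0.2, -0.3, 0.0, 1.0]
-- [667.7 -29.6  66. ]
```

Request:
arm_command(
  motion=[
    [-0.1, 0, 3, 0, 0, 0, 1],
    [-0.1, -0.1, 3, 0, 0, 0, 1],
    [-0.1, 0, 2.9, 0, 0, 0, 1],
    [-0.1, 0, 1.8, 0, 0, 0, 1],
    [0, 0, 0, 0, 0, 0, 1],
  ],
)

```text
time_s: 10.22
ee_pos: [660.2, -30.4, 77.1]
tool_rot: [-0.229, 2.525, 0.074]
ft_force: [-0.2, 1.1, -0.5]
grip_width: 0.2
finger_force: 0.0
```

```bash
python3 - <<'E'
from h import *
st()
plan([(toW([32,-70,65]),ori(55))],maxd=30)
E
```

```text
t 10.225 A [ 25.  -77.5  77.1] pitch 55.2 z [ 0.571  0.003 -0.821] F_A [ 0.   1.1 -0.5] j [-0.29  0.27 -0.6   0.15  0.26 -0.4 ] 0.15555608605897403
0 [0.1, 0.7, 1.4, 0.1, -0.2, 0.0, 1.0]
-- [666.  -22.2  65.1]
```

Request:
arm_command(
  motion=[
    [0.1, 0.7, 1.4, 0, 0, 0, 1],
    [0, 0.8, 0, 0, 0, 0, 1],
    [0, 0.8, 0, 0, 0, 0, 1],
    [0, 0.8, 0, 0, 0, 0, 1],
    [0, 0, 0, 0, 0, 0, 1],
  ],
)

```text
time_s: 10.85
ee_pos: [661.3, 1.7, 65.6]
tool_rot: [-0.229, 2.524, 0.074]
ft_force: [-0.1, 0.6, -0.2]
grip_width: -0.0
finger_force: 0.0
```

```bash
python3 - <<'E'
from car import *
st(); look("c1")
E
```

```text
t 10.85 A [ 31.8 -46.1  65.6] pitch 55.1 z [ 0.572  0.002 -0.82 ] F_A [ 0.   0.6 -0.2] j [-0.23  0.29 -0.62  0.1   0.23 -0.34] -0.04588927867657676
lid 3217 lid deg 64.79259508076524 zmax 315.2492628556537
top orange 3391 x 24.1 y -5.5
top yellow 3460 x -40.5 y 17.6
scene orange 3916 x 91.9 y 63.1
scene orange 3086 x 26.1 y -4.5
scene yellow 2992 x -40.8 y 18.3
```

Request:
arm_command(
  motion=[
    [0, 0.6, 0, 0, 0, 0, 1],
    [0, 0.6, 0, 0, 0, 0, 1],
    [0, 0.6, 0, 0, 0, 0, 1],
    [0, 0.5, 0, 0, 0, 0, 1],
    [0, 0, 0, 0, 0, 0, 1],
  ],
)

```text
time_s: 11.58
ee_pos: [657.1, 24.3, 65.2]
tool_rot: [-0.229, 2.524, 0.074]
ft_force: [1.2, -0.6, 0.6]
grip_width: -0.0
finger_force: 0.3
```

```bash
python3 - <<'E'
from car import *
st(); look("c2")
E
```

```text
t 11.575 A [ 31.7 -23.2  65.2] pitch 55.1 z [ 0.572  0.003 -0.82 ] F_A [ 1.1 -0.8  0.6] j [-0.18  0.28 -0.63  0.08  0.21 -0.3 ] -0.02732899361606345
lid 3219 lid deg 64.82908132449879 zmax 313.7292582525887
top orange 3271 x 21.9 y 16.5
top yellow 3636 x -46.8 y 25.7
scene orange 3925 x 92.0 y 63.1
scene orange 2857 x 23.3 y 17.1
scene yellow 1699 x -44.6 y 30.7
```

Request:
arm_command(
  motion=[
    [0, 0.4, 0, 0, 0, 0, 1],
    [0, 0.3, 0, 0, 0, 0, 1],
    [0, 0, 0, 0, 0, 0, 1],
  ],
)

```text
time_s: 12.05
ee_pos: [656.0, 30.8, 65.2]
tool_rot: [-0.228, 2.524, 0.074]
ft_force: [0.6, -0.8, -1.1]
grip_width: 0.1
finger_force: 0.7
```

```bash
python3 - <<'E'
from car import *
st(); look("c3")
E
```

```text
t 12.05 A [ 31.8 -16.6  65.2] pitch 55.1 z [ 0.572  0.002 -0.82 ] F_A [ 0.4 -0.9 -1.1] j [-0.17  0.28 -0.64  0.08  0.2  -0.29] 0.13922798974374828
lid 3221 lid deg 64.86541642315962 zmax 314.10755282604794
top orange 3247 x 21.7 y 22.5
top yellow 2631 x -48.7 y 28.8
scene orange 3924 x 92.0 y 63.1
scene orange 2793 x 23.2 y 23.3
scene yellow 819 x -44.3 y 34.0
```

View pics/c3.png

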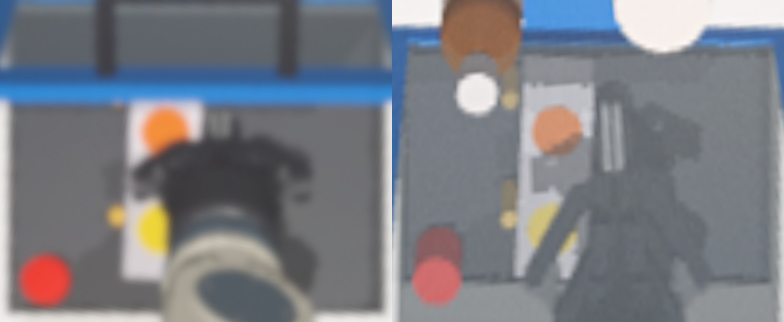

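The carrier is almost square. In the scene half its left edge runs from (525,85) to (515,275), so about 3° remain, and the gripper clears everything. I'll finish in small steps and watch the force.

Request:
arm_command(
  motion=[
    [0, 0.2, 0, 0, 0, 0, 1],
    [0, 0, 0, 0, 0, 0, 1],
  ],
)

```text
time_s: 12.4
ee_pos: [655.8, 32.5, 65.3]
tool_rot: [-0.228, 2.524, 0.073]
ft_force: [1.5, -1.2, 0.7]
grip_width: -0.2
finger_force: 1.2
```

Request:
arm_command(
  motion=[
    [0, 0.1, 0, 0, 0, 0, 1],
    [0, 0, 0, 0, 0, 0, 1],
  ],
)

```text
time_s: 12.65
ee_pos: [655.7, 33.4, 65.3]
tool_rot: [-0.228, 2.524, 0.073]
ft_force: [3.6, -3.0, -0.8]
grip_width: 0.2
finger_force: 1.6
```

Request:
arm_command(
  motion=[
    [0, 0.1, 0, 0, 0, 0, 1],
    [0, 0, 0, 0, 0, 0, 1],
  ],
)

```text
time_s: 12.9
ee_pos: [655.6, 33.6, 65.3]
tool_rot: [-0.226, 2.524, 0.071]
ft_force: [3.7, -7.1, -1.0]
grip_width: 0.0
finger_force: 3.5
```

```bash
cat >> car.py <<'E'
def edge(name):
    # carrier's left edge in the rectified scene view: first bright column per row
    b=cv2.cvtColor(np.load(f"{name}.npz")["b"],cv2.COLOR_BGR2HSV); E=[]
    for r in range(110,360,4):
        x=115-r/2
        if abs(x-45)<14 or abs(x+40)<14: continue
        g=b[r,150:260,2].astype(float); g=np.convolve(g,np.ones(5)/5,"valid"); d=g[4:]-g[:-4]; i=d.argmax()
        if d[i]>15: E.append((x,140-(150+i+4)/2))
    E=np.array(E); c=np.polyfit(E[:,0],E[:,1],1)
    for _ in range(4):
        k=abs(E[:,1]-np.polyval(c,E[:,0]))<2.5; c=np.polyfit(E[k,0],E[k,1],1)
    print("left edge yaw deg",np.degrees(np.arctan(c[0])),"y at pins",np.polyval(c,[-40,45]),k.sum(),len(E))
E
python3 - <<'E'
from car import *
st(); look("c4"); [edge(n) for n in("c0","c3","c4")]
E
```

```text
t 12.9 A [ 31.9 -13.7  65.3] pitch 55.1 z [ 0.572 -0.    -0.82 ] F_A [ 2.4 -7.6 -1. ] j [-0.16  0.28 -0.64  0.07  0.19 -0.29] 0.017478453790106232
lid 3218 lid deg 64.76047165098998 zmax 314.64566957799207
top orange 3133 x 21.8 y 25.1
top yellow 2116 x -49.0 y 30.4
scene orange 3979 x 92.2 y 63.0
scene orange 2766 x 23.0 y 26.1
scene yellow 523 x -43.2 y 35.0
left edge yaw deg -21.127450704207643 y at pins [44.6887413  11.84317485] 35 35
left edge yaw deg -1.6929784376288612 y at pins [50.4137931  47.90147783] 29 35
left edge yaw deg 0.5236028667435092 y at pins [50.19845896 50.97526108] 30 35
```

The force climbed to 7.6 N with no further motion, and the edge reads about 50 mm at both pins, so the carrier is seated. Backing off to the right, then out along the tool axis.

Request:
arm_command(
  motion=[
    [0, -0.5, 0, 0, 0, 0, 1],
    [0, -2, 0, 0, 0, 0, 1],
    [0, -1.5, -1, 0, 0, 0, 1],
    [0, 0, -3, 0, 0, 0, 1],
    [0, 0, -4, 0, 0, 0, 1],
  ],
)

```text
time_s: 13.62
ee_pos: [616.3, -13.4, 130.8]
tool_rot: [-0.227, 2.526, 0.075]
ft_force: [-0.7, -0.2, 0.4]
grip_width: 0.1
finger_force: 0.0
```

Request:
arm_command(
  motion=[
    [0, 0, -5, 0, 0, 0, 1],
    [0, 0, -5, 0, 0, 0, 1],
    [0, 0, -5, 0, 0, 0, 1],
    [0, 0, -5, 0, 0, 0, 1],
    [0, 0, 0, 0, 0, 0, 1],
  ],
)

```text
time_s: 14.25
ee_pos: [504.3, -34.4, 299.2]
tool_rot: [-0.227, 2.518, 0.069]
ft_force: [-0.0, 0.1, 0.2]
grip_width: -0.0
finger_force: 0.0
```

```bash
python3 - <<'E'
from car import *
st(); look("c5"); edge("c5")
E
```

```text
t 14.25 A [-129.1  -53.6  299.2] pitch 54.8 z [ 0.576 -0.001 -0.817] F_A [-0.   0.1  0.2] j [-0.43 -0.19 -0.45  0.79  0.34 -0.52] -0.04721469928410948
lid 3211 lid deg 64.80094600036924 zmax 314.6022244803678
top orange 3356 x 21.1 y 24.6
top yellow 3211 x -49.1 y 24.8
scene orange 3782 x 91.8 y 63.2
scene orange 3269 x 20.9 y 24.9
scene yellow 2991 x -49.0 y 25.4
left edge yaw deg 0.05048090398697289 y at pins [50.62935176 50.70424171] 35 35
```

View pics/c5.png

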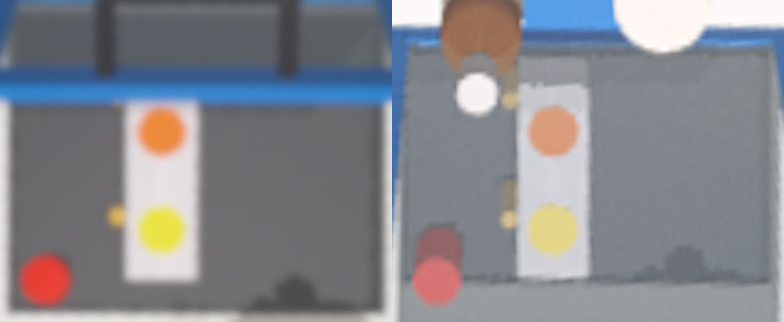

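The carrier is square: yaw 0.05°, left edge at (518,85–275) on both pins, centre at about (-14, 25). The lid is on its stop, and the bottle, dishes and pot have not moved.

```bash
python3 -c "
from rig import arm
print(arm.job_done())"
```

```text
the job is handed in; nothing more can be done
None
```

The lid rests open on its stop, the carrier lies square against both brass pins, the bottle, dishes and pot are where they stood, and the job is handed in at about 14 s of robot time.

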